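# Free the push-and-turn cap of the stockroom cleaner jug

### The job

Open the safety cap of the rectangular cleaner jug (the square-sided one with a carrying handle, not the round canister): press its cap down firmly, turn it anticlockwise (seen from above) while it is held down until it comes free, then let it spring up and let go. Leave the cap of the round canister alone.

Things in the scene. Friction and masses are not known exactly. Their poses are not given: they have to be found in the camera images.
- jug_cap_grip (a point): Centre of the round knob on the cap of the fixed white rectangular jug (170 x 100 mm, 150 high), on the cap's axis, half-way up the knob; 200 mm above the bench when locked. Black cap: ribbed disc 60 mm across, its flat top 13 mm below this point; on it a knob 24 mm across, 27 tall, to pinch from any side. z up; moves with the cap. All else on the jug is 35 mm or more below the disc's top.
- jug_cap (a joint): Turn of the jug's cap, rad, growing anticlockwise seen from above: 0 to 0.07 when locked, end stop 1.4. When locked a white tick on the disc points away from the handle. Unpressed it is blocked at about 0.1. Held down by more than 6 mm it turns easily (under 0.1 N m); it must stay held down until past about 1.05, then it is free to spring up.
- jug_cap_lift (a joint): Height of the jug's cap, m: 0 locked and untouched, negative when pressed (bottom stop -0.012), +0.010 when freed and fully sprung up. Its spring pushes up with about 12 N at 0, 13.5 N at -0.006, 15 N at -0.012, 9.5 N at +0.010.
- can_cap_grip (a point): Same point on the identical cap of the round canister, to be left alone: a fixed white cylinder 110 mm in diameter and 150 mm high. This point is 200 mm above the bench and at least 160 mm from the jug's.
Things that resemble listed ones, but are neither listed nor needed, are in the scene too. Leave any pink or purple look-alike of the part that bears jug_cap_grip alone.

How it is judged:
On the way:
1. The jug's cap is pressed down by more than 5 mm before it is turned (value of joint jug_cap_lift below -0.005 m and value of joint jug_cap below 0.3 rad), for 0.05 s.
At the end, for the whole second after the job is handed in: The jug's cap is turned at least 0.9 rad anticlockwise, has sprung up by more than 6 mm above its locked height, and is at rest (value of joint jug_cap above 0.9 rad and value of joint jug_cap_lift above 0.006 m and velocity of joint jug_cap between -0.05 and 0.05 rad/s); the robot touches nothing.
It fails at once if The round canister's cap is pressed down or let up by more than 6 mm (distance of can_cap_grip from where it was at the start of the episode above 0.006 m).
It also fails if it takes over 38 s, if anything falls off the work surface, if the arm or the gripper's body presses on something with over 40 N, if the wrist force passes 120 N, or if a joint passes its speed limit or range.

### The arm

A 6-joint arm with a two-finger parallel gripper is mounted at the origin on the work surface. World frame = base frame: x ahead of the robot, y to its left, z up, the work surface at z = 0. Lengths are in m, angles in rad, forces in N, time in s.
With the tool pointing down it reaches from about 0.25 to 0.725 m from the base axis. Payload 4 kg.
Tool frame: the origin (TCP) lies at the very end of the fingers, on their centre line; the grasp point (between the pads) lies bot.grasp_offset behind it (bot.grasp_offset is the distance from the TCP to the grasp point, in m); z points along the fingers, y is the direction in which the jaws open and shut (so a half turn about z gives the same grasp; the last joint's range is limited). The gripper opens to 85 mm and grips with 20 to 120 N. Pads are 22 mm wide; open, the fingers measure 114 mm over their backs; the gripper's body (76 mm by 85 mm) begins 54 mm behind the grasp point. The pads swing forward as they close: fully open they stand 13 mm farther back than shut.
Start: joints at [1.155, 0.241, 0.005, 1.335, 0, 1.571], TCP at [0.202, 0.457, 0.231] pointing down, gripper open.
Joint ranges: [-2.72, 2.72], [-1.05, 1.87], [-1.09, 1.28], [-1.99, 2.15], [-1.42, 1.44], [-3.14, 3.14]. Speed limits (rad/s): [2.79, 2.79, 3.14, 3.14, 3.14, 3.14].

### API

Orientations are given as a unit quaternion [x, y, z, w].
In Python, from workcell import bot gives the robot as it stands. The module is installed in compiled form; this text tells all that it offers.
- The arm moves only by the shell command python3 -m jog 'ROWS' [OPENING]. ROWS is JSON, a list that holds one entry, the list of rows, each a list of 6 numbers: the shift along the tool's x, y, z in m, then the turn, a rotation vector about the tool's x, y, z in degrees. In form: [[[dx, dy, dz, wx, wy, wz], ...]]. A call has 1 to 12 rows; each row shifts and turns the pose as measured when the row begins, along the tool's axes as they then stand; what a row does not reach is not made up. A row lasts 1/8 s, in which the tool goes at most 62.5 mm and 10.7 degrees, less where a joint would pass 70% of its speed; a pose out of reach is approached as far as the arm can. A call is refused whole if a number of a shift passes 0.0625 or a number of a turn 10.7, either way. A call with a gripper value outside its range is refused whole. OPENING is the finger opening in m, from 0 to 0.0854, set as the call begins (- or left out, the last holds). The fingers move at their own pace and stop on an object; the grip force is fixed at half the most. Time passes only in rows, so rows that do not move let the fingers close. It gives the time, the measured TCP pose, the force and the opening at its end, in the units of the state.
- bot.get_obs(): the state, without advancing time (a new reading comes with each control period).
- bot.camera(name): name is "side" or "top" or "wrist"; returns a dict with "pixels" (400x640x3 uint8, red, green, blue), "fx", "fy", "cx", "cy" (pixels), "rvec" (rotation vector, rad) and "tvec" (3), from world to camera coordinates, as OpenCV has them. Camera axes: x right, y down, z forward; pixel columns grow to the right and rows downward; lengths in m; the calibration is good to about 2 mm. A picture is of the moment at which its call begins. There is no depth.
- bot.job_done(): hands the job in, once; it reports no verdict.
The state is a dict: "clock": time; "joint_pos": joint angles; "joint_vel": joint speeds; "tau": joint torques, N m; "eef_pos": TCP position; "tool_rot": TCP orientation; "ft_force": force on the tool from outside, world axes, zero at the start; "ft_torque": the same for the moment, N m; "grip_width": finger opening in m.
Only numpy, scipy, OpenCV 4.12 (cv2) and the standard library are available. Lean on these libraries where they do the work, as an engineer would, in place of code of your own. Each camera call takes 0.05 s, during which the arm holds its last target. There are 200 camera calls.

## Working session

There is one attempt and no reset: what is moved stays moved. The work goes in short steps, Python scripts to look and compute and a shell command to move; the robot and the scene stay as the last step left them, time stands still between calls to the robot, and variables do not carry over. Pictures are saved under pics/ and viewed, on a budget of 10 in all, crops included, one or two more only if the job needs it, and the job is handed in when it is done.

```bash
mkdir -p pics; cat > h.py <<'E'
from workcell import bot
import cv2, numpy as np, pickle
def snap(n,tag):
    c=bot.camera(n); pickle.dump(c,open(f'pics/{tag}.pkl','wb')); cv2.imwrite(f'pics/{tag}.png',c['pixels'][:,:,::-1]); return c
def tri(obs):
    A=[];b=[]
    for tag,u,v in obs:
        c=pickle.load(open(f'pics/{tag}.pkl','rb')); R=cv2.Rodrigues(np.array(c['rvec'],float))[0]; t=np.array(c['tvec'],float).ravel()
        d=R.T@np.array([(u-c['cx'])/c['fx'],(v-c['cy'])/c['fy'],1]); d/=np.linalg.norm(d); o=-R.T@t
        P=np.eye(3)-np.outer(d,d); A.append(P); b.append(P@o)
    x=np.linalg.lstsq(np.vstack(A),np.hstack(b),rcond=None)[0]
    return x,[np.linalg.norm(P@x-q) for P,q in zip(A,b)]
def proj(tag,p):
    c=pickle.load(open(f'pics/{tag}.pkl','rb')); K=np.array([[c['fx'],0,c['cx']],[0,c['fy'],c['cy']],[0,0,1.]])
    return cv2.projectPoints(np.array([p],float),np.array(c['rvec'],float),np.array(c['tvec'],float),K,None)[0].ravel()
E
python3 - <<'E'
from h import *
a=snap('top','t0')['pixels'];b=snap('side','s0')['pixels']
cv2.imwrite('pics/both.png',cv2.resize(np.vstack([a,b]),(480,600),interpolation=cv2.INTER_AREA)[:,:,::-1])
o=bot.get_obs();print(o,bot.grasp_offset)
E
```

```text
{'clock': 0.1, 'joint_pos': array([ 1.15499555e+00,  2.41331245e-01,  3.84929022e-03,  1.33523060e+00,
       -1.38847197e-05,  1.57078760e+00]), 'joint_vel': array([-0.00169662, -0.00142856,  0.00204141,  0.00249939,  0.00037147,
        0.00075984]), 'tau': array([-1.32266882e-05, -3.73136902e+01,  2.53009772e+01,  1.08164977e-02,
       -9.74027365e-07, -1.46979056e-05]), 'eef_pos': array([0.20172976, 0.45686174, 0.23050151]), 'tool_rot': array([ 2.06401588e-01,  9.78466896e-01, -9.38912380e-04, -1.90971224e-04]), 'ft_force': array([-0.17122802, -0.75572895, -0.28984893]), 'ft_torque': array([ 0.02780913, -0.04128158,  0.00699975]), 'grip_width': 0.08540649172307342} 0.0187
```

View pics/t0.png

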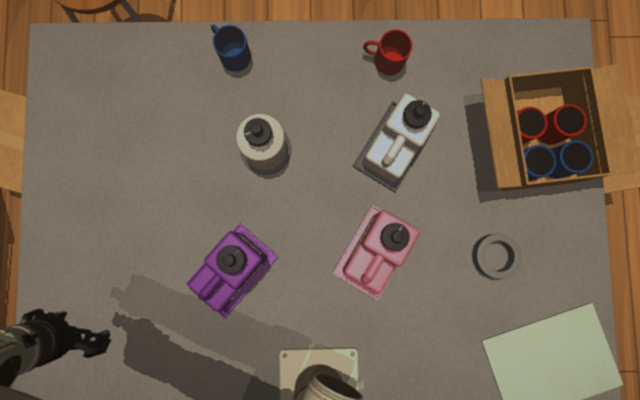

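View pics/s0.png

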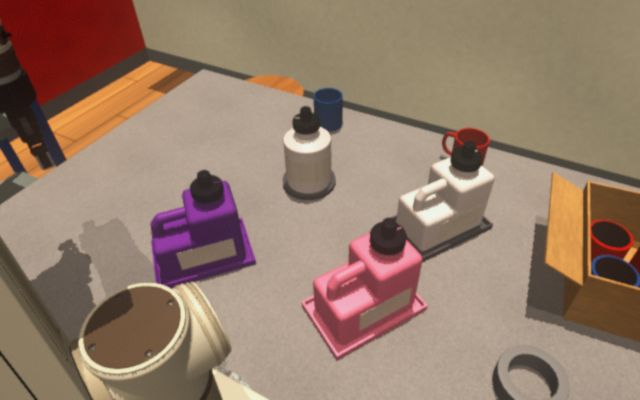

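Candidates for the jug cap in the top view are the white jug with handle at (417,114), the round canister at (259,130), the purple jug at (231,260) and the pink jug at (394,236). I choose the white jug, which is at (467,157) in the side view. Next is a close crop to check it.

```bash
python3 - <<'E'
from h import *
a=cv2.imread('pics/t0.png')[80:200,350:450];b=cv2.imread('pics/s0.png')[130:250,390:500]
f=lambda i:cv2.resize(i,None,fx=3.8,fy=3.8,interpolation=cv2.INTER_CUBIC)
cv2.imwrite('pics/c1.png',np.hstack([f(a),f(b)]))
E
```

```text
(no output)
```

View pics/c1.png

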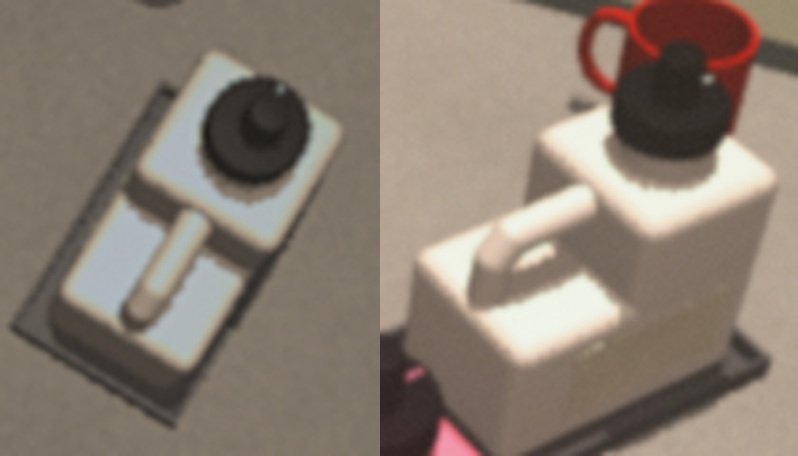

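The crop shows a white rectangular jug with a handle and a black cap. The tick at crop (281,89) points away from the handle. The knob top is at about (420,109.7) in the top view and (469.7,143.7) in the side view.

```bash
python3 - <<'E'
from h import *
from scipy.spatial.transform import Rotation as R
x,e=tri([('t0',420,109.7),('s0',469.7,143.7)]);print(x,e)
x2,e2=tri([('t0',262,126),('s0',307,111)]);print('can',x2,e2)
# jug handle dir from top, at z~.13 : 
o=bot.get_obs();r=R.from_quat(o['tool_rot']);print(r.as_matrix().round(3),o['eef_pos'])
tgt=np.array([x[0],x[1],.26]);d=tgt-o['eef_pos'];print(d,r.inv().apply(d), np.hypot(*x[:2]))
E
```

```text
[ 0.63286545 -0.22544478  0.21453827] [np.float64(0.0016744655745178577), np.float64(0.0016744655745184636)]
can [0.59912808 0.11647017 0.21159484] [np.float64(0.0042419835824035945), np.float64(0.004241983582403863)]
[[-0.915  0.404 -0.001]
 [ 0.404  0.915 -0.002]
 [-0.    -0.002 -1.   ]] [0.20172976 0.45686174 0.23050151]
[ 0.43113569 -0.68230653  0.02949849] [-0.66999549 -0.45008544 -0.02862679] 0.6718214256755798
```

```bash
python3 -m jog '[[[-0.048,-0.032,-0.01,0,0,0],[-0.048,-0.032,-0.01,0,0,0],[-0.048,-0.032,-0.01,0,0,0],[-0.048,-0.032,-0.01,0,0,0],[-0.048,-0.032,-0.01,0,0,0],[-0.048,-0.032,-0.01,0,0,0],[-0.048,-0.032,0,0,0,0],[-0.048,-0.032,0,0,0,0],[-0.048,-0.032,0,0,0,0],[-0.048,-0.032,0,0,0,0],[-0.048,-0.032,0,0,0,0],[0,0,0,0,0,0]]]'
cat > st.py <<'E'
from h import *
from scipy.spatial.transform import Rotation as R
import sys
o=bot.get_obs();r=R.from_quat(o['tool_rot']);t=np.array([float(a) for a in sys.argv[1:4]])
print(o['clock'],o['eef_pos'].round(4),o['joint_pos'].round(3),'F',o['ft_force'].round(1),'w',o['grip_width'],'\ntilt tool',r.inv().apply([0,0,-1]).round(4),'ydir',np.degrees(np.arctan2(*r.apply([0,1,0])[1::-1])),'move',r.inv().apply(t-o['eef_pos']).round(4))
E
python3 st.py 0.633 -0.225 0.27
```

```text
clock: 1.6
eef_pos: [0.5528, -0.0943, 0.2873]
tool_rot: [0.204, 0.979, -0.003, -0.003]
ft_force: [-1.1, -0.4, -0.6]
grip_width: 0.0855
1.6 [ 0.5528 -0.0943  0.2873] [-0.166  0.355  0.307  1.528 -0.005  0.245] F [-1.1 -0.4 -0.6] w 0.08546569350570585 
tilt tool [-0.004   0.0066  1.    ] ydir 66.4474262282404 move [-0.1258 -0.0877  0.0174]
```

```bash
python3 -c "
from h import *
snap('wrist','w0')"
python3 -m jog '[[[-0.04,-0.029,0.0,0,0,0],[-0.04,-0.029,0.0,0,0,0],[-0.042,-0.029,0.005,0,0,0],[0,0,0,0,0,0],[0,0,0,0,0,0]]]'
python3 st.py 0.633 -0.225 0.27; python3 - <<'E'
from h import *
a=snap('wrist','w1')['pixels']
b=cv2.imread('pics/w0.png')
for t in('w0','w1'): print(t,proj(t,[.633,-.225,.2135]))
cv2.imwrite('pics/w01.png',cv2.resize(np.vstack([b,a[:,:,::-1]]),(480,600),interpolation=cv2.INTER_AREA))
E
```

```text
clock: 2.28
eef_pos: [0.6289, -0.2155, 0.281]
tool_rot: [0.199, 0.98, -0.001, -0.006]
ft_force: [0.4, 0.6, 1.0]
grip_width: 0.0853
2.275 [ 0.6289 -0.2155  0.281 ] [-0.329  0.604  0.684  1.663 -0.003  0.071] F [0.4 0.6 1. ] w 0.0853157748480448 
tilt tool [-0.0121  0.004   0.9999] ydir 67.10166313270636 move [-0.0077 -0.0071  0.011 ]
w0 [207.81330652 358.67682602]
w1 [308.72283378 222.04528851]
```

View pics/w01.png

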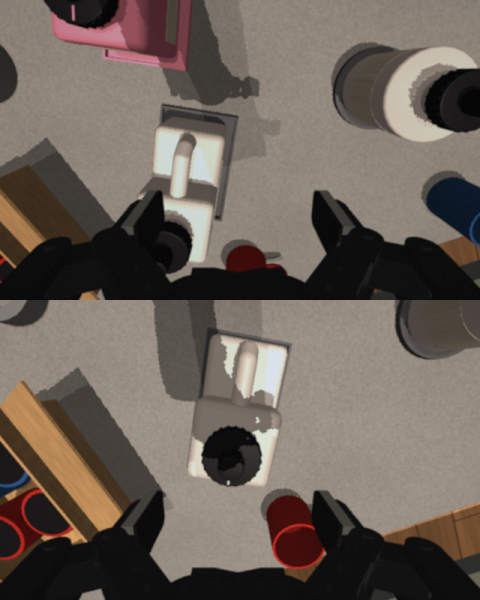

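The upper picture (w0) is partly blocked by a finger. In the lower one (w1) the white jug's cap lies between the fingers, with the knob at about (309,209) in full pixels. I'll enlarge it.

```bash
python3 - <<'E'
from h import *
a=cv2.imread('pics/w1.png')[140:270,240:380]
a=cv2.convertScaleAbs(a,alpha=2.2,beta=10)
cv2.imwrite('pics/c2.png',cv2.resize(a,None,fx=4.5,fy=4.5,interpolation=cv2.INTER_CUBIC))
E
```

```text
(no output)
```

View pics/c2.png

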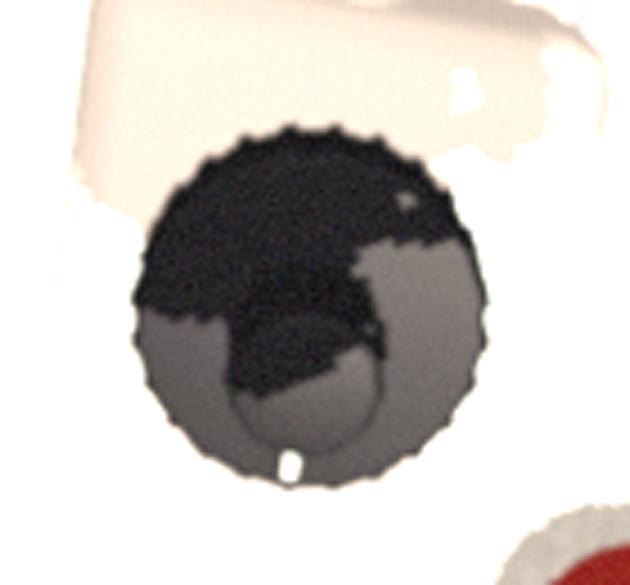

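The knob top's centre in the crop is about (306,378), which is pixel (308,224). The projection of my estimate was (308.7,222), so they agree.

```bash
python3 - <<'E'
from h import *
print(tri([('t0',420,109.7),('s0',469.7,143.7),('w1',308,224)]), tri([('s0',469.7,143.7),('w1',308,224)]), tri([('t0',420,109.7),('w1',308,224)]))
E
python3 st.py 0.6325 -0.2255 0.235
```

```text
(array([ 0.63332276, -0.22558029,  0.2143292 ]), [np.float64(0.0019101834371765894), np.float64(0.0014651167094076613), np.float64(0.0005211757823272516)]) (array([ 0.6339738 , -0.22633256,  0.21447752]), [np.float64(0.0005308303887147671), np.float64(0.0005308303887148372)]) (array([ 0.63722133, -0.22776344,  0.20121168]), [np.float64(0.0010479977178347601), np.float64(0.0010479977178348688)])
2.325 [ 0.6287 -0.2154  0.2808] [-0.329  0.604  0.683  1.663 -0.003  0.071] F [-0.2 -1.  -0.5] w 0.08554280793115474 
tilt tool [-0.0125  0.0043  0.9999] ydir 67.11375401273592 move [-0.008  -0.0076  0.0457]
```

```bash
python3 -m jog '[[[-0.0085,-0.008,0.015,-0.2,-0.7,0],[0,0,0.015,0,0,0],[0,0,0.015,0,0,0],[0,0,0,0,0,0],[0,0,0,0,0,0]]]'
python3 st.py 0.6337 -0.226 0.189
```

```text
clock: 2.95
eef_pos: [0.632, -0.2177, 0.2423]
tool_rot: [0.194, 0.981, -0.0, 0.003]
ft_force: [-0.2, 0.7, 0.0]
grip_width: 0.0853
2.95 [ 0.632  -0.2177  0.2423] [-0.332  0.589  0.559  1.534  0.     0.058] F [-0.2  0.7  0. ] w 0.08525587339718758 
tilt tool [ 6.9e-03 -7.0e-04  1.0e+00] ydir 67.66976142952774 move [-0.0044 -0.0071  0.0533]
```

```bash
python3 -m jog '[[[-0.005,-0.008,0.01,0,0.4,0],[0,0,0.012,0,0,0],[0,0,0.012,0,0,0],[0,0,0.01,0,0,0],[0,0,0,0,0,0],[0,0,0,0,0,0]]]'
python3 st.py 0.6337 -0.226 0.189
```

```text
clock: 3.7
eef_pos: [0.6337, -0.2274, 0.1957]
tool_rot: [0.194, 0.981, 0.0, -0.0]
ft_force: [0.8, -0.0, -0.2]
grip_width: 0.0856
3.7 [ 0.6337 -0.2274  0.1957] [-3.45e-01  6.14e-01  4.83e-01  1.44e+00  1.00e-03  4.50e-02] F [ 0.8 -0.  -0.2] w 0.08561085273778295 
tilt tool [-1.e-04 -6.e-04  1.e+00] ydir 67.68352490664383 move [0.0006 0.0013 0.0067]
```

Well aligned. Now I'll lower about 5 mm and close on the knob.

```bash
python3 -m jog '[[[0.0006,0.0013,0.005,0,0,0],[0,0,0,0,0,0]]]'; python3 -m jog '[[[0,0,0,0,0,0],[0,0,0,0,0,0],[0,0,0,0,0,0],[0,0,0,0,0,0],[0,0,0,0,0,0],[0,0,0,0,0,0],[0,0,0,0,0,0],[0,0,0,0,0,0]]]' 0.0
python3 st.py 0.6337 -0.226 0.18;python3 - <<'E'
from h import *
a=snap('side','s1')['pixels'][90:240,400:560,::-1]
b=snap('wrist','w2')['pixels'][130:400,200:440,::-1]
b=cv2.convertScaleAbs(b,alpha=1.6)
cv2.imwrite('pics/c3.png',np.hstack([cv2.resize(a,(400,375)),cv2.resize(b,(333,375))]))
E
```

```text
clock: 3.95
eef_pos: [0.634, -0.2259, 0.1911]
tool_rot: [0.194, 0.981, 0.0, 0.001]
ft_force: [-0.1, 0.0, 0.1]
grip_width: 0.0853
clock: 4.95
eef_pos: [0.6347, -0.2254, 0.1923]
tool_rot: [0.193, 0.981, 0.001, 0.002]
ft_force: [0.5, 1.2, 1.1]
grip_width: 0.0218
4.95 [ 0.6347 -0.2254  0.1923] [-0.342  0.613  0.472  1.427  0.002  0.047] F [0.5 1.2 1.1] w 0.021783441939403403 
tilt tool [ 0.0029 -0.0017  1.    ] ydir 67.72494793609263 move [ 0.0007 -0.001   0.0123]
```

View pics/c3.png

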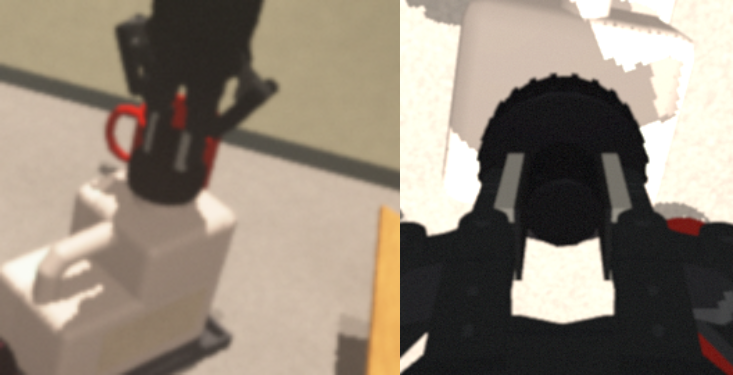

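The knob (crop centre about (560,210)) sits between both pads, and the opening reads 22 mm, so it is gripped. Next I press.

```bash
python3 -m jog '[[[0,0,0.004,0,0,0],[0,0,0.004,0,0,0],[0,0,0.004,0,0,0],[0,0,0.003,0,0,0]]]'; python3 st.py 0.6337 -0.226 0.182
```

```text
clock: 5.55
eef_pos: [0.6348, -0.2254, 0.1899]
tool_rot: [0.193, 0.981, -0.0, 0.007]
ft_force: [-4.2, 2.9, 12.2]
grip_width: 0.0218
5.55 [ 0.6348 -0.2254  0.1899] [-0.342  0.603  0.449  1.403  0.002  0.047] F [-4.2  2.9 12.2] w 0.021847282119936324 
tilt tool [ 0.0141 -0.0023  0.9999] ydir 67.72626537750251 move [ 0.001  -0.001   0.0079]
```

```bash
python3 -m jog '[[[0,0,0.007,0,0.8,0],[0,0,0.007,0,0.8,0],[0,0,0.007,0,0.8,0]]]'; python3 st.py 0.6337 -0.226 0.182
```

```text
clock: 5.92
eef_pos: [0.6348, -0.2254, 0.182]
tool_rot: [0.193, 0.981, 0.003, -0.008]
ft_force: [-6.1, 3.2, 16.5]
grip_width: 0.0218
5.925 [ 0.6348 -0.2254  0.182 ] [-0.343  0.634  0.483  1.436  0.004  0.046] F [-6.1  3.2 16.5] w 0.021797130860137584 
tilt tool [-0.017  -0.0028  0.9999] ydir 67.73556526185571 move [ 0.0008 -0.001   0.    ]
```

```bash
python3 -m jog '[[[0,0,0.006,0,-0.5,-5],[0,0,0.006,0,0,-10],[0,0,0.006,0,0,-10],[0,0,0.006,0,0,-10]]]'; python3 st.py 0.6337 -0.226 0.182
```

```text
clock: 6.42
eef_pos: [0.6359, -0.2253, 0.1809]
tool_rot: [-0.118, 0.993, -0.0, 0.007]
ft_force: [-11.0, 2.2, 23.2]
grip_width: 0.0216
6.425 [ 0.6359 -0.2253  0.1809] [-0.343  0.609  0.436  1.384  0.006 -0.579] F [-11.    2.2  23.2] w 0.021584691761538707 
tilt tool [0.0144 0.0025 0.9999] ydir 103.49764486548207 move [ 0.0023 -0.0002 -0.0011]
```

```bash
python3 -m jog '[[[0.001,0,0.0045,0,0.5,-10],[0.001,0,0.0045,0,0,-10],[0.001,0,0.0045,0,0,-10],[0.001,0,0.0045,0,0,-7]]]'; python3 st.py 0.6337 -0.226 0.182
```

```text
clock: 6.92
eef_pos: [0.635, -0.2263, 0.1813]
tool_rot: [-0.435, 0.9, -0.007, 0.011]
ft_force: [-3.3, 1.5, 14.9]
grip_width: 0.022
6.925 [ 0.635  -0.2263  0.1813] [-0.345  0.596  0.415  1.363  0.006 -1.245] F [-3.3  1.5 14.9] w 0.021958426100194314 
tilt tool [0.0138 0.0232 0.9996] ydir 141.59207677903782 move [ 0.0005  0.0012 -0.0007]
```

```bash
python3 - <<'E'
from h import *
b=snap('wrist','w3')['pixels'][130:400,200:440,::-1]
cv2.imwrite('pics/c4.png',cv2.resize(cv2.convertScaleAbs(b,alpha=2),(480,540)))
E
```

```text
(no output)
```

View pics/c4.png

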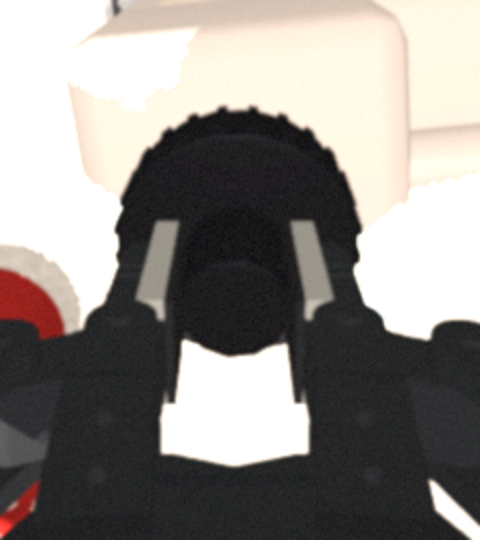

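The jug now shows turned in the wrist view. The tick would be hidden behind the tool, so it can't confirm the turn. I'll let the cap rise while gripped and read the force as the test.

```bash
python3 -m jog '[[[0.0,0.0,-0.003,-1.2,0.7,0],[0,0,-0.003,0,0,0],[0,0,-0.003,0,0,0],[0,0,0,0,0,0],[0,0,0,0,0,0]]]'; python3 st.py 0.6337 -0.226 0.2
```

```text
clock: 7.6
eef_pos: [0.6349, -0.2254, 0.2004]
tool_rot: [-0.437, 0.9, -0.003, 0.005]
ft_force: [-2.8, 1.5, 9.2]
grip_width: 0.0219
7.6 [ 0.6349 -0.2254  0.2004] [-0.343  0.604  0.477  1.433  0.004 -1.246] F [-2.8  1.5  9.2] w 0.021939636707517442 
tilt tool [0.0071 0.0091 0.9999] ydir 141.77099818933218 move [0.0013 0.0006 0.0004]
```

At +8 mm the cap still pushes up with 9 N, so it is free. I'll let it rise the last bit, open, and back away.

```bash
python3 -m jog '[[[0,0,-0.001,0,0,0],[0,0,0,0,0,0],[0,0,0,0,0,0]]]'; python3 -m jog '[[[0,0,0,0,0,0],[0,0,0,0,0,0],[0,0,0,0,0,0],[0,0,0,0,0,0],[0,0,0,0,0,0],[0,0,0,0,0,0],[0,0,0,0,0,0]]]' 0.0854;  python3 -m jog '[[[0,0,-0.015,0,0,0],[0,0,-0.02,0,0,0],[0,0,-0.02,0,0,0],[0,0,-0.02,0,0,0],[0,0,-0.02,0,0,0],[0,0,0,0,0,0],[0,0,0,0,0,0]]]'
python3 - <<'E'
from h import *
a=snap('wrist','w4')['pixels'][:,:,::-1]
b=snap('side','s2')['pixels'][120:240,390:510,::-1]
print(proj('w4',[.6337,-.226,.2235]),proj('s2',[.6337,-.226,.2235]),proj('s2',[.6337,-.226,.2135]))
u,v=map(int,proj('w4',[.6337,-.226,.2235]));v=max(90,v);a=a[v-90:v+90,u-90:u+90]
cv2.imwrite('pics/c5.png',np.hstack([cv2.resize(cv2.convertScaleAbs(a,alpha=2.2,beta=10),(400,400)),cv2.resize(b,(400,400))]))
E
```

```text
clock: 7.98
eef_pos: [0.6349, -0.2253, 0.2022]
tool_rot: [-0.437, 0.9, -0.003, 0.006]
ft_force: [-0.3, 0.9, 2.4]
grip_width: 0.0218
clock: 8.85
eef_pos: [0.6345, -0.2262, 0.2007]
tool_rot: [-0.436, 0.9, -0.003, 0.004]
ft_force: [0.1, 0.5, 0.2]
grip_width: 0.0855
clock: 9.72
eef_pos: [0.6339, -0.2262, 0.3047]
tool_rot: [-0.436, 0.9, -0.005, 0.007]
ft_force: [0.1, 0.2, 0.2]
grip_width: 0.0856
[319.83640151 205.19772949] [470.10779026 140.03426648] [469.11680837 144.16584453]
```

View pics/c5.png

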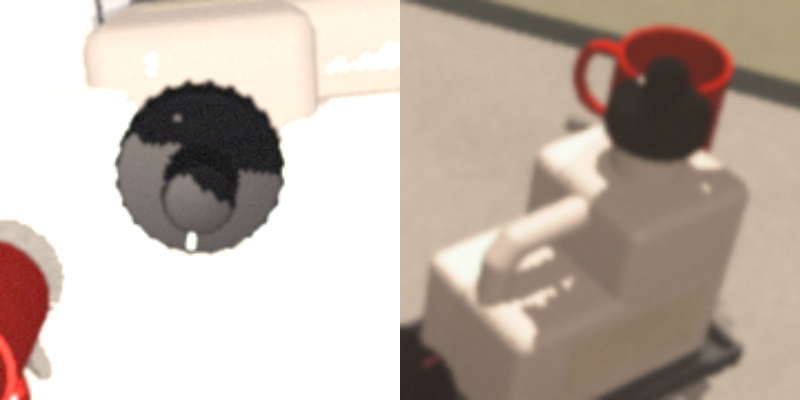

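The tick (crop (191,240)) kept its position relative to the tool, so the cap turned with it by about 74°, or 1.29 rad. The knob top in the side view is at row ≈140, which matches the +10 mm projection (140.0) and not the locked height (144.2). Handing in.

```bash
python3 -c "
from workcell import bot
print(bot.job_done())"
```

```text
the job is handed in; nothing more can be done
None
```

The white rectangular jug's safety cap is open, and I handed the job in just after the last check at about 9.7 s on the robot's clock; no verdict was reported. I gripped the knob, pressed it down about 11 mm and turned it about 74° (1.29 rad) anticlockwise while it was held down. I then let it rise, opened the fingers and backed off about 100 mm.

Last checks:
- **Turn:** in the wrist view, the tick kept its place relative to the tool, so the cap turned with it.
- **Lift:** in the side view, the knob top matched a spring-up of about 10 mm (row about 140, against 144 when locked).
- **Forces:** the contact force was about 0 N after release. The highest reading I saw, between moves, was about 26 N, at the bottom stop.

No check failed. The one mismatch was the finger opening on the knob, which read 22 mm where the knob is listed as 24 mm. I moved nothing near the round canister or the pink and purple jugs, but did not take a closing picture of them.

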